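Pair the teleconverters with their lenses

TASK

Put each steel teleconverter on the sloping rest under the lens whose coloured ring matches its own, lying flat in the middle of the rest, let go and still. Set them down gently, do not drop them, and leave the two lenses on the shelves, the black hood and the grey case lid where they are.

Things in the scene. Friction and masses are not known exactly. Their poses are not given: they have to be found in the camera images.
- converter_blue: steel teleconverter for the lens with the blue ring: a plain satin steel disc 58 mm across and 26 mm tall with blue band round its side and blue ring on its top face. Lies flat on the bench. Origin: centre of its underside, z is its axis, up.
- converter_orange: steel teleconverter for the lens with the orange ring: a plain satin steel disc 58 mm across and 26 mm tall with orange band round its side and orange ring on its top face. Lies flat on the bench. Origin: centre of its underside, z is its axis, up.
- rest_silver: sloping rubber rest under the silver lens (blue ring), for the blue-ringed converter. Plate 90 x 124 mm (wide), inclined 35 degrees, low edge to the robot. Origin: on its surface, where the centre of the converter's underside belongs; x up the slope, y along the low edge, z square to the surface. At x = -31 mm an 8 mm high lip, top end at x = +53 mm.
- rest_black: sloping rubber rest under the black lens (orange ring), for the orange-ringed converter. Plate 90 x 124 mm (wide), inclined 35 degrees, low edge to the robot. Origin: on its surface, where the centre of the converter's underside belongs; x up the slope, y along the low edge, z square to the surface. At x = -31 mm an 8 mm high lip, top end at x = +53 mm.
- stand_silver: fixed display stand carrying the silver lens. Origin on the bench, x away from its front. A level white shelf, x -9 to +76 mm, 124 mm wide, underside 135 mm and top 145 mm above the bench, overhangs the rest (rest's origin at x -12, z 40 mm): a gripper pointing straight down would hit it. Open at front and sides; two posts at the back, x 66 mm; dark base plate 130 mm square.
- stand_black: fixed display stand carrying the black lens. Origin on the bench, x away from its front. A level white shelf, x -9 to +76 mm, 124 mm wide, underside 135 mm and top 145 mm above the bench, overhangs the rest (rest's origin at x -12, z 40 mm): a gripper pointing straight down would hit it. Open at front and sides; two posts at the back, x 66 mm; dark base plate 130 mm square.
- lens_silver: silver pancake lens, 62 mm across, 26 mm tall, with blue ring round it and on its top face; lies loose on the upper shelf of its stand. Origin: centre of its underside. Leave it alone.
- lens_black: black pancake lens, 62 mm across, 26 mm tall, with orange ring round it and on its top face; lies loose on the upper shelf of its stand. Origin: centre of its underside. Leave it alone.
- hood: black plastic lens hood, a flared ring 64 to 74 mm across and 34 mm tall, standing on the bench. Origin: centre of its underside.
- case_lid: translucent grey lens case lid, a shallow round cap 76 mm across and 22 mm tall, lying open side up. Origin: centre of its underside.
- gate: low picket gate of chrome rods, fixed to the bench, 67 mm tall, fencing the corner with the converters, hood and lid. Origin: its corner, on the bench; one leg runs 270 mm along its -x (towards the robot, between corner and stands), the other 360 mm along its -y (on the far side). Lift things over it.
Mind the look-alikes: they are no part of the job. Leave any green look-alike of the stand_black alone.

How it is judged:
By the outcome, as a careful person would: the job done as asked, in the order asked, and still so for the second after the job is handed in, with the robot touching nothing.
It also fails if it takes over 70 s, if anything falls off the work surface, if the arm or the gripper's body presses on something with over 40 N, if the wrist force passes 120 N, or if a joint passes its speed limit or range.

ROBOT

A 7-joint arm with a two-finger parallel gripper is mounted at the origin on the work surface. World frame = base frame: x ahead of the robot, y to its left, z up, the work surface at z = 0. Lengths are in m, angles in rad, forces in N, time in s.
With the tool pointing down it reaches from about 0.35 to 0.9 m from the base axis. Payload 8.1 kg.
Tool frame: the origin (TCP) lies on the centre line of the jaws, within the pads' length; the fingertips stand arm.tips_ahead ahead of it and the grasp point (between the pads) lies 8 mm behind it (arm.tips_ahead is the distance from the TCP to the fingertips, in m); z points along the fingers, y is the direction in which the jaws open and shut (so a half turn about z gives the same grasp; the last joint's range is limited). The gripper opens to 92 mm and grips with 3 to 60 N. Pads are 19 mm wide; open, the fingers measure 130 mm over their backs; the gripper's body (75 mm by 190 mm) begins 47 mm behind the grasp point.
Start: joints at [-1.36, 0.434, 0.025, 1.573, -0.012, 1.134, -0.075], TCP at [0.193, 0.594, 0.238] pointing down, gripper open.
Joint ranges: [-2.62, 2.62], [-0.44, 2.09], [-1.27, 1.32], [0.08, 2.57], [-1.32, 4.46], [0.12, 2], [-2.74, 2.74]. Speed limits (rad/s): [2.22, 2.22, 3.01, 3.01, 3.14, 3.14, 3.14].

INTERFACE

Orientations are given as a rotation vector (axis times angle).
In Python, from cell import arm gives the robot as it stands. The module is installed in compiled form; this text tells all that it offers.
- The arm moves only by the tool jog_arm, never from a script. Its argument "moves" is a list of rows, each an object with "twist": the turn, a rotation vector about the tool's x, y, z in units of 10 degrees (1.0 is 10 degrees), a list of three; "xyz": the shift along the tool's x, y, z in units of 60 mm (1.0 is 60 mm), a list of three; "grip": the closure, from -1 (fully open) to 1 (shut). A call has 1 to 5 rows; each row is the pose to reach, as a shift and turn from the pose commanded when the call began, along the tool's axes at that moment; what a row does not reach only later rows make up. A row lasts 1/8 s, in which the tool goes at most 62.5 mm and 10.7 degrees, less where a joint would pass 70% of its speed; a pose out of reach is approached as far as the arm can. A call with a gripper value outside its range is refused whole. The fingers move at their own pace and stop on an object; "force" is the grip in N (left out, the last holds). Time passes only in rows, so rows that repeat a pose let the fingers close. It gives the time, the measured TCP pose, the force and the opening at its end, in the units of the state.
- arm.observe(): the state, without advancing time (a new reading comes with each control period).
- arm.get_image(name): name is "scene" or "side" or "wrist"; returns the picture (400x640x3 uint8, blue, green, red); there is no depth.
- arm.camera_params(name): a dict with "mtx" (3x3 intrinsics, pixels), "k1" (the pictures are not rectified: a ray, as slopes to the right and down, at radius r is drawn at 1 + k1 r^2 times it, then the intrinsics apply), "T" (4x4, takes a point from camera to world coordinates); the wrist camera has in their place "T_tool_cam" (4x4, takes a point from camera to tool coordinates, whose origin is the TCP and whose axes are the flange's). Camera axes: x right, y down, z forward; pixel columns grow to the right and rows downward; lengths in m; the calibration is good to about 2 mm. A picture is of the moment at which its call begins: read the wrist's pose just before it. camera_params takes no time and is no camera call.
- arm.sign_off(): hands the job in, once; it reports no verdict.
The state is a dict: "clock": time; "joints": joint angles; "dq": joint speeds; "joint_efforts": joint torques, N m; "position": TCP position; "ee_rot": TCP orientation; "force": force on the tool from outside, world axes, zero at the start; "ft_torque": the same for the moment, N m; "width": opening from 0.0 (shut) to 1.0 (fully open).
Only numpy, scipy, OpenCV 4.12 (cv2) and the standard library are available. Lean on these libraries where they do the work, as an engineer would, in place of code of your own. Each camera call takes 0.05 s, during which the arm holds its last target. There are 200 camera calls.

## Working session

There is one attempt and no reset: what is moved stays moved. The work goes in short steps, Python scripts to look and compute and a tool call to move; the robot and the scene stay as the last step left them, time stands still between calls to the robot, and variables do not carry over. Pictures are saved under pics/ and viewed, about 8 in all and at most 12, crops included, and the job is handed in when it is done.

Besides the shell and the picture viewer there is one more tool, called after "Emit:" in YAML: its name, and indented under it one key for each argument. jog_arm: Moves the arm, as the interface text tells. Its arguments: {"type":"object","properties":{"moves":{"type":"array","items":{"type":"object","properties":{"twist":{"type":"array","items":{"type":"number"}},"xyz":{"type":"array","items":{"type":"number"}},"grip":{"type":"number"}}}},"force":{"type":"number"}},"required":["moves"]}

```bash
mkdir -p pics; python3 - <<'E'
from cell import arm
import cv2,numpy as np
print(arm.observe()); print(arm.tips_ahead)
for n in("scene","side","wrist"):
    p=arm.camera_params(n); print(n,p)
    cv2.imwrite(f"pics/{n}0.png",arm.get_image(n))
E
```

```text
{'clock': 0.0, 'joints': array([-1.3595813 ,  0.43518923,  0.02498138,  1.57414385, -0.01161315,
        1.13398062, -0.07508657]), 'dq': array([ 2.55738562e-05, -2.02943310e-03,  1.13805808e-03, -3.22024814e-05,
       -1.82890292e-03, -1.23728433e-03, -6.13891424e-04]), 'joint_efforts': array([-8.97592035e-04, -6.67839575e+01,  9.84498337e-01, -3.14464617e+01,
       -6.07468304e-02,  4.24889009e-02,  1.69710906e-04]), 'position': array([0.19282782, 0.59397054, 0.23694793]), 'ee_rot': array([-4.91010169e-01, -3.10286919e+00,  2.46886276e-03]), 'force': array([-0.28028597,  1.21598715, -0.35400944]), 'ft_torque': array([ 0.03320751, -0.01331365,  0.0152193 ]), 'width': 0.9982950759677067}
0.011
scene {'mtx': array([[481.22474125,   0.        , 318.27111294],
       [  0.        , 481.22474125, 197.81402089],
       [  0.        ,   0.        ,   1.        ]]), 'k1': -0.12792878862560872, 'T': array([[-0.14506018,  0.59713253, -0.78891716,  1.42536647],
       [ 0.98922036,  0.10365818, -0.10343141,  0.20470314],
       [ 0.02001546, -0.7954167 , -0.60573233,  0.8452731 ],
       [ 0
[... 352 characters left out ...]
57497642, -0.75871966],
       [ 0.01384041, -0.73652715, -0.67626636,  1.09680309],
       [ 0.        ,  0.        ,  0.        ,  1.        ]])}
wrist {'mtx': array([[340.327357  ,   0.        , 311.74551022],
       [  0.        , 340.327357  , 196.86645585],
       [  0.        ,   0.        ,   1.        ]]), 'k1': -0.06962400198872842, 'T_tool_cam': array([[-9.84791548e-04, -9.62115612e-01, -2.72640017e-01,
         7.35447753e-02],
       [ 9.99999512e-01, -9.67686876e-04, -1.97199287e-04,
        -1.00137724e-06],
       [-7.41016534e-05, -2.72640078e-01,  9.62116096e-01,
        -1.46212927e-01],
       [ 0.00000000e+00,  0.00000000e+00,  0.00000000e+00,
         1.00000000e+00]])}
```

View pics/scene0.png

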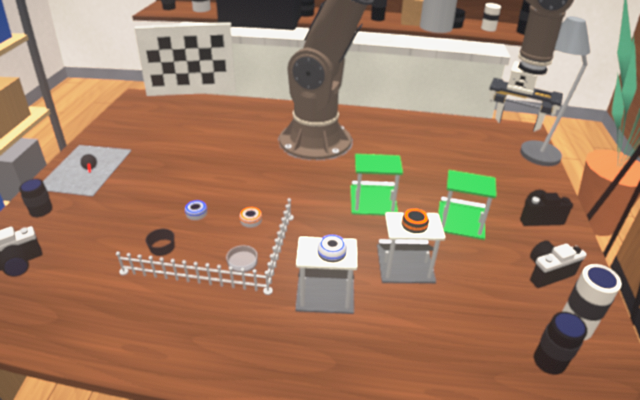

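View pics/side0.png

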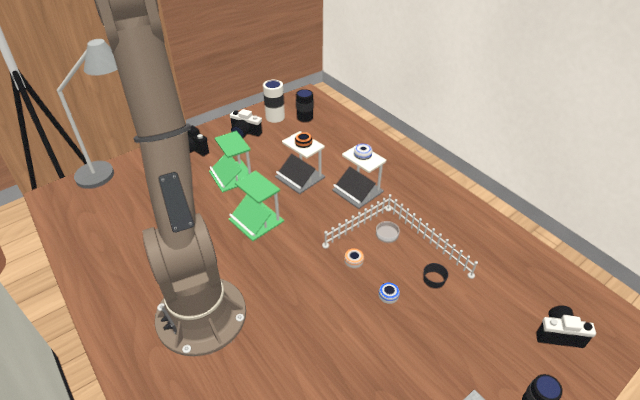

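Scene view: blue converter (196,209), orange converter (250,216), silver lens with blue ring on a shelf (332,247), black lens with orange ring (415,219). There are also two green look-alike stands (378,180 and 468,200). In the side view the converters are at (389,292) blue and (354,258) orange, and the rests at (297,173) black and (357,185) silver.

Look-alikes: the blue lens at (332,247) and orange lens at (415,219) share the ring colours but sit on shelves. I choose the discs on the bench.

```bash
cat > h.py <<'E'
import cv2,numpy as np
from scipy.spatial.transform import Rotation as R
from cell import arm
def campose(n,st=None):
    p=arm.camera_params(n)
    if n!="wrist": return p,p["T"]
    st=st or arm.observe(); T=np.eye(4); T[:3,:3]=R.from_rotvec(st["ee_rot"]).as_matrix(); T[:3,3]=st["position"]
    return p,T@p["T_tool_cam"]
def ray(p,T,uv):
    K=p["mtx"]; d=np.array([(uv[0]-K[0,2])/K[0,0],(uv[1]-K[1,2])/K[1,1]]); s=d.copy()
    for _ in range(20): s=d/(1+p["k1"]*(s@s))
    v=T[:3,:3]@np.array([s[0],s[1],1]); return T[:3,3],v/np.linalg.norm(v)
def onz(p,T,uv,z):
    o,v=ray(p,T,uv); return o+v*(z-o[2])/v[2]
def tri(rays):
    A=sum(np.eye(3)-np.outer(v,v) for o,v in rays); b=sum((np.eye(3)-np.outer(v,v))@o for o,v in rays)
    x=np.linalg.solve(A,b); return x,max(np.linalg.norm((np.eye(3)-np.outer(v,v))@(x-o)) for o,v in rays)
def proj(p,T,X):
    c=T[:3,:3].T@(np.asarray(X)-T[:3,3]); s=c[:2]/c[2]; s=s*(1+p["k1"]*(s@s)); K=p["mtx"]; return np.array([s[0]*K[0,0]+K[0,2],s[1]*K[1,1]+K[1,2]])
def blobs(m,amin=15):
    n,l,s,c=cv2.connectedComponentsWithStats(m.astype(np.uint8)); return [(s[i,4],s[i,:4].tolist(),c[i].round(1).tolist(),l==i) for i in range(1,n) if s[i,4]>=amin]
E
python3 - <<'E'
from h import *
for n in("scene","side"):
    im=cv2.imread(f"pics/{n}0.png"); h=cv2.cvtColor(im,cv2.COLOR_BGR2HSV); H,S,V=[h[...,i].astype(int) for i in range(3)]
    print(n)
    roi=np.zeros(H.shape,bool)
    if n=="scene": roi[150:320,100:500]=1
    else: roi[120:320,260:480]=1
    for nm,m in(("blue",(H>100)&(H<130)&(S>70)&(V>60)),("orange",(H<18)&(S>165)&(V>170)),("white",(S<30)&(V>190))):
        print(nm,[(b[:3]) for b in blobs(m&roi,25)])
    big=[im[190:320,160:460],im[120:310,250:470]][n=="side"]
    cv2.imwrite(f"pics/{n}crop.png",cv2.resize(big,None,fx=2.6,fy=2.6,interpolation=cv2.INTER_CUBIC))
E
```

```text
scene
blue [(np.int32(138), [185, 200, 21, 16], [195.3, 208.4]), (np.int32(31), [322, 235, 20, 6], [331.2, 236.5]), (np.int32(52), [319, 252, 26, 7], [330.7, 256.3])]
orange [(np.int32(50), [240, 206, 22, 8], [250.1, 208.5]), (np.int32(165), [404, 208, 24, 16], [415.1, 215.6]), (np.int32(50), [403, 223, 24, 7], [414.0, 227.1])]
white [(np.int32(58), [100, 150, 14, 9], [105.7, 154.7]), (np.int32(33), [117, 151, 11, 7], [122.4, 153.9]), (np.int32(149), [100, 159, 21, 16], [108.1, 167.3]), (np.int32(114), [360, 181, 35, 5], [377.0, 183.0]), (np.int32(120), [450, 199, 36, 9], [467.7, 202.7]), (np.int32(31), [282, 213, 11, 9], [287.9, 217.7]), (np.int32(1059), [386, 212, 59, 32], [413.4, 229.4]), (np.int32(1267), [296, 237, 61, 31], [324.7, 253.5]), (np.int32(168), [322, 237, 20, 14], [331.6, 243.3]), (np.int32(51), [379, 239, 14, 5], [385.3, 241.1]), (np.int32(358), [229, 252, 27, 19], [241.7, 260.2]), (np.int32(37), [120, 267, 9, 7], [123.8, 270.3]), (np.int32(52), [257, 285, 15, 9], [266.2, 289.2])]
side
blue [(np.int32(35), [351, 253, 8, 6], [354.2, 255.2]), (np.int32(131), [379, 282, 21, 19], [388.5, 291.5]), (np.int32(50), [385, 286, 9, 8], [389.0, 289.3])]
orange []
white [(np.int32(1981), [402, 120, 78, 50], [453.3, 136.3]), (np.int32(345), [282, 132, 42, 25], [302.8, 146.0]), (np.int32(462), [343, 145, 43, 27], [364.5, 159.1]), (np.int32(53), [357, 145, 12, 7], [362.7, 148.1]), (np.int32(67), [276, 171, 25, 18], [287.8, 179.4]), (np.int32(71), [334, 184, 26, 19], [346.5, 193.4]), (np.int32(31), [384, 205, 10, 6], [388.0, 207.6]), (np.int32(201), [377, 226, 21, 14], [387.0, 232.4]), (np.int32(34), [323, 238, 9, 10], [326.3, 243.1]), (np.int32(44), [383, 285, 13, 11], [388.9, 290.2])]
```

View pics/scenecrop.png

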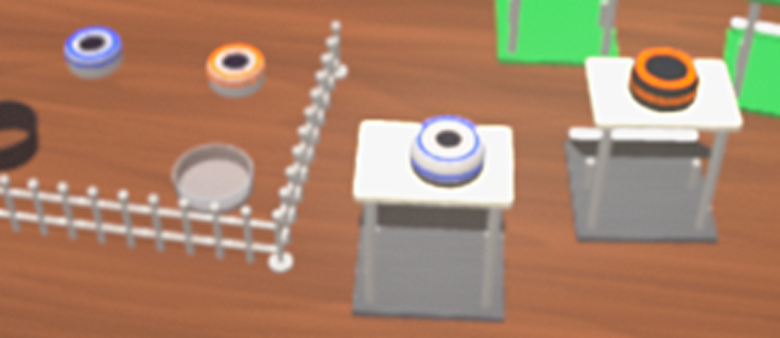

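View pics/sidecrop.png

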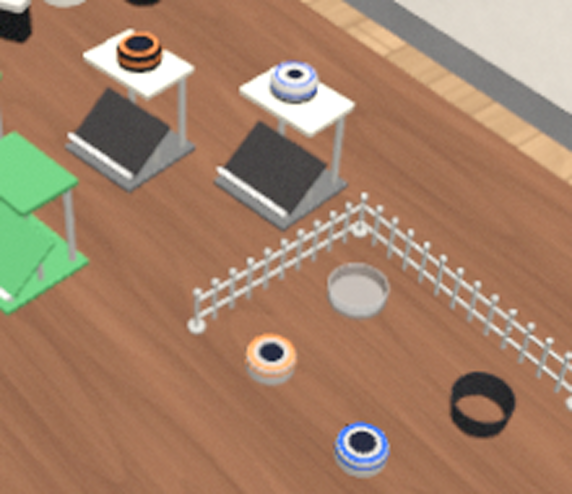

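The scene crop shows both converters lying on the bench, blue hole at about (92,43) and orange at about (236,61), well apart from lid and hood. The side crop shows both rests with white lips and shelves above. Next I triangulate.

```bash
python3 - <<'E'
from h import *
ps,Ts=campose("scene"); pd,Td=campose("side")
S=lambda x,y:np.array([(x+.5)/2.6-.5+160,(y+.5)/2.6-.5+190]); D=lambda x,y:np.array([(x+.5)/2.6-.5+250,(y+.5)/2.6-.5+120])
pairs={"blue top":(S(92,43),D(362,441)),"orange top":(S(236,61),D(271,352)),
"lensS top":(S(448,138),D(294,74)),"lensK top":(S(665,68),D(139,43)),
"S f-y":(S(360,122),D(309,127)),"S f+y":(S(514,127),D(240,92)),"S b-y":(S(355,196),D(353,103)),
"K f-y":(S(586,60),D(148,90)),"K f+y":(S(724,60),D(84,57)),"K b-y":(S(593,120),D(193,68)),
"gate corner top":(S(281,207),D(363,197)),"gate front foot":(S(340,71),D(197,325)),"lid":(S(214,180),D(358,292)),"gate foot corner":(S(281,262),D(360,229))}
for k,(a,b) in pairs.items():
    x,e=tri([ray(ps,Ts,a),ray(pd,Td,b)]); print(k,x.round(4),"res",round(e,4))
for k,z,pts in(("lipS",.0,[(217,180),(284,224)]),("baseS back -y",0,[(346,183)]),("baseK",0,[(67,147),(129,187),(193,148)])):
    print(k,[onz(pd,Td,D(*q),z).round(4) for q in pts])
for k,pts in(("base S back",[(354,314),(503,317)]),("base K back",[(577,239),(715,239)])): print(k,[onz(ps,Ts,S(*q),0).round(4) for q in pts])
E
```

```text
blue top [ 0.4557 -0.2625  0.0274] res 0.0001
orange top [ 0.4585 -0.1056  0.0268] res 0.0008
lensS top [0.6956 0.1394 0.1722] res 0.0005
lensK top [0.577  0.3129 0.1721] res 0.0002
S f-y [0.6605 0.0649 0.1487] res 0.0024
S f+y [0.6426 0.1867 0.1412] res 0.0041
S b-y [0.7425 0.0738 0.1436] res 0.0005
K f-y [0.5452 0.2477 0.1477] res 0.0016
K f+y [0.5231 0.3688 0.1431] res 0.0027
K b-y [0.6229 0.2555 0.1447] res 0.0002
gate corner top [ 0.6931 -0.0037  0.066 ] res 0.0028
gate front foot [ 0.4287 -0.0033  0.0028] res 0.002
lid [ 0.6155 -0.0873  0.0102] res 0.001
gate foot corner [ 0.6995 -0.0033  0.0041] res 0.0008
lipS [array([0.6132, 0.1874, 0.    ]), array([0.6295, 0.0663, 0.    ])]
baseS back -y [array([0.7501, 0.0763, 0.    ])]
baseK [array([0.4881, 0.3693, 0.    ]), array([0.5091, 0.2482, 0.    ]), array([0.6282, 0.2607, 0.    ])]
base S back [array([0.7429, 0.0712, 0.    ]), array([0.7257, 0.1978, 0.    ])]
base K back [array([0.6244, 0.2568, 0.    ]), array([0.6049, 0.3838, 0.    ])]
```

```bash
cat >> h.py <<'E'
def Rz(tiltdeg,yawdeg):
    # tool y at yaw+90 deg, tool z tilted forward by tilt from straight down, x toward robot
    z=np.array([np.sin(np.radians(tiltdeg)),0,-np.cos(np.radians(tiltdeg))]); y=np.array([0,1.,0]); x=np.cross(y,z)
    return R.from_euler('z',yawdeg,degrees=True)*R.from_matrix(np.c_[x,y,z])
def delta(pos,rot,st=None):
    st=st or arm.observe(); R0=R.from_rotvec(st["ee_rot"])
    d=R0.inv().apply(np.asarray(pos)-st["position"])/.06; t=(R0.inv()*rot).as_rotvec(degrees=True)/10
    print("pos",np.round(st["position"],4),"xyz",d.round(3).tolist(),"twist",t.round(3).tolist())
E
python3 - <<'E'
from h import *
im={n:cv2.imread(f"pics/{n}0.png") for n in("scene","side")}
for n in im:
    p,T=campose(n); h=cv2.cvtColor(im[n],cv2.COLOR_BGR2HSV); m=(h[...,0]>50)&(h[...,0]<75)&(h[...,1]>120)
    for b in blobs(m,60):
        q=cv2.approxPolyDP(cv2.findContours(b[3].astype(np.uint8),0,2)[0][0],3,True)[:,0]
        print(n,b[:3]); print([(c.tolist(),onz(p,T,c,.145)[:2].round(3).tolist(),onz(p,T,c,0)[:2].round(3).tolist()) for c in q])
delta([.456,-.262,.25],Rz(0,8))
E
```

```text
scene (np.int32(842), [355, 154, 48, 20], [378.1, 163.7])
[([355, 155], [0.305, 0.156], [0.073, 0.146]), ([356, 171], [0.383, 0.165], [0.167, 0.157]), ([402, 172], [0.366, 0.285], [0.146, 0.301]), ([399, 156], [0.288, 0.276], [0.053, 0.291])]
scene (np.int32(946), [447, 170, 49, 28], [471.3, 183.4])
[([449, 170], [0.333, 0.41], [0.107, 0.452]), ([447, 188], [0.418, 0.398], [0.209, 0.439]), ([495, 196], [0.431, 0.518], [0.225, 0.583]), ([494, 178], [0.35, 0.527], [0.127, 0.594])]
scene (np.int32(962), [351, 185, 42, 30], [371.8, 199.4])
[([351, 185], [0.447, 0.158], [0.245, 0.148]), ([352, 212], [0.554, 0.17], [0.373, 0.163]), ([383, 214], [0.549, 0.242], [0.367, 0.25]), ([389, 210], [0.532, 0.255], [0.347, 0.266]), ([392, 187], [0.438, 0.26], [0.233, 0.272]), ([361, 186], [0.447, 0.183], [0.244, 0.179]), ([356, 211], [0.548, 0.179], [0.367, 0.174]), ([356, 186], [0.449, 0.171], [0.247, 0.164])]
scene (np.int32(65), [439, 202, 7, 18], [441.2, 208.3])
[([445, 202], [0.477, 0.39], [0.281, 0.428]), ([439, 206], [0.496, 0.374], [0.303, 0.409]), ([441, 219], [0.545, 0.376], [0.362, 0.412])]
scene (np.int32(1023), [444, 203, 41, 36], [463.7, 220.6])
[([451, 203], [0.479, 0.404], [0.283, 0.445]), ([444, 230], [0.583, 0.381], [0.409, 0.417]), ([484, 238], [0.596, 0.469], [0.424, 0.524]), ([484, 227], [0.557, 0.474], [0.378, 0.53]), ([477, 234], [0.585, 0.455], [0.411, 0.507]), ([477, 220], [0.534, 0.461], [0.35, 0.514]), ([483, 209], [0.49, 0.48], [0.296, 0.537])]
pos [0.1928 0.5941 0.2371] xyz [-8.577, -12.218, -0.199] twist [-0.007, -0.001, -2.598]
```

Emit:
jog_arm:
  moves:
    - {"xyz": [-0.6,-0.8,-0.3],"twist": [0,0,-0.5],"grip": -1}
    - {"xyz": [-1.2,-1.6,-0.3],"twist": [0,0,-1],"grip": -1}
    - {"xyz": [-1.8,-2.4,-0.3],"twist": [0,0,-1.5],"grip": -1}
    - {"xyz": [-2.4,-3.2,-0.3],"twist": [0,0,-2],"grip": -1}
    - {"xyz": [-2.9,-4.0,-0.3],"twist": [0,0,-2.6],"grip": -1}
  force: 30

```text
clock: 0.78
position: [0.285, 0.3103, 0.2557]
ee_rot: [-0.223, 3.133, 0.0]
force: [1.1, 0.5, 0.9]
width: 1.003
```

```bash
python3 - <<'E'
from h import *
print(arm.observe()["joints"].round(2),arm.observe()["clock"]); delta([.456,-.262,.25],Rz(0,8))
E
```

```text
[-0.99  0.08  0.04  2.01 -0.    1.05  0.76] 0.775
pos [0.285  0.3103 0.2557] xyz [-1.469, -9.846, 0.095] twist [-0.0, 0.001, 0.015]
```

Emit:
jog_arm:
  moves:
    - {"xyz": [-0.15,-1.0,0],"grip": -1}
    - {"xyz": [-0.3,-2.0,0],"grip": -1}
    - {"xyz": [-0.45,-3.0,0],"grip": -1}
    - {"xyz": [-0.6,-4.0,0],"grip": -1}
    - {"xyz": [-0.75,-4.9,0],"grip": -1}

```text
invalid input at $.moves[0]: expected keys twist, xyz, grip
```

Emit:
jog_arm:
  moves:
    - {"xyz": [-0.2,-1.0,0],"grip": -1}
    - {"xyz": [-0.4,-2.0,0],"grip": -1}
    - {"xyz": [-0.5,-3.0,0],"grip": -1}
    - {"xyz": [-0.7,-4.0,0],"grip": -1}
    - {"xyz": [-0.7,-4.9,0],"grip": -1}

```text
invalid input at $.moves[0]: expected keys twist, xyz, grip
```

Emit:
jog_arm:
  moves:
    - {"xyz": [0,0,0.6],"grip": -1}
    - {"xyz": [0,0,0.9],"grip": -1}
    - {"xyz": [0,0,0.9],"grip": -1}

```text
invalid input at $.moves[0]: expected keys twist, xyz, grip
```

```bash
python3 - <<'E'
from h import *
st=arm.observe(); cv2.imwrite("pics/w1.png",arm.get_image("wrist")); p,T=campose("wrist",st)
print(st["joints"].round(2),st["clock"],proj(p,T,[.456,-.2625,.026])); delta([.456,-.262,.25],Rz(0,8))
E
```

```text
[-0.99  0.08  0.04  2.01 -0.    1.05  0.76] 0.775 [-110.33433674  235.11272057]
pos [0.2864 0.303  0.2553] xyz [-1.45, -9.724, 0.127] twist [-0.024, -0.005, 0.023]
```

View pics/w1.png

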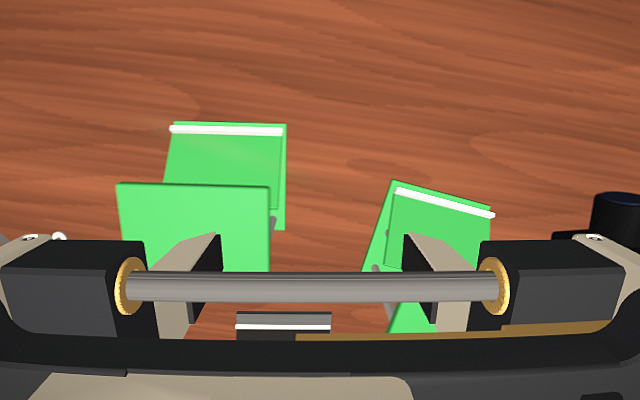

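This wrist view shows only the green look-alikes, centred about (195,200) and (430,250), plus one black rest's lip at (283,328). The moves were refused because all three keys are required, so I'm repeating them.

Emit:
jog_arm:
  moves:
    - {"xyz": [-0.15,-1.0,0],"twist": [0,0,0],"grip": -1}
    - {"xyz": [-0.3,-2.0,0],"twist": [0,0,0],"grip": -1}
    - {"xyz": [-0.45,-3.0,0],"twist": [0,0,0],"grip": -1}
    - {"xyz": [-0.6,-4.0,0],"twist": [0,0,0],"grip": -1}
    - {"xyz": [-0.75,-4.9,0],"twist": [0,0,0],"grip": -1}

```text
clock: 1.45
position: [0.37, 0.0255, 0.2559]
ee_rot: [-0.219, 3.133, 0.001]
force: [0.2, 0.2, 0.7]
width: 0.995
```

Emit:
jog_arm:
  moves:
    - {"xyz": [-0.2,-1.0,0],"twist": [0,0,0],"grip": -1}
    - {"xyz": [-0.4,-2.0,0],"twist": [0,0,0],"grip": -1}
    - {"xyz": [-0.5,-3.0,0],"twist": [0,0,0],"grip": -1}
    - {"xyz": [-0.7,-4.0,0],"twist": [0,0,0],"grip": -1}
    - {"xyz": [-0.7,-4.9,0],"twist": [0,0,0],"grip": -1}

```text
clock: 2.08
position: [0.4534, -0.2594, 0.2556]
ee_rot: [-0.221, 3.134, -0.001]
force: [1.1, 0.1, 0.7]
width: 1.003
```

Emit:
jog_arm:
  moves:
    - {"xyz": [0,0,0.6],"twist": [0,0,0],"grip": -1}
    - {"xyz": [0,0,0.9],"twist": [0,0,0],"grip": -1}
    - {"xyz": [0,0,0.9],"twist": [0,0,0],"grip": -1}

```text
clock: 2.45
position: [0.4516, -0.2572, 0.2005]
ee_rot: [0.219, -3.131, -0.002]
force: [0.2, 0.1, 0.1]
width: 1.001
```

```bash
python3 - <<'E'
from h import *
st=arm.observe(); im=arm.get_image("wrist"); cv2.imwrite("pics/w2.png",im); p,T=campose("wrist",st)
print(st["joints"].round(2),st["clock"],st["force"],proj(p,T,[.456,-.2625,.026]),proj(p,T,[.4585,-.1056,.026])); delta([.456,-.2625,.1],Rz(0,8))
h=cv2.cvtColor(im,cv2.COLOR_BGR2HSV); m=(h[...,0]>100)&(h[...,0]<130)&(h[...,1]>100)&(h[...,2]>90)
for b in blobs(m,80): print(b[:3])
E
```

```text
[-0.11  0.34  0.69  1.91 -0.26  0.98  2.41] 2.45 [0.16806224 0.13814258 0.08873635] [305.45871719 183.7045421 ] [460.32571888 207.25634998]
pos [ 0.4522 -0.2575  0.2016] xyz [-0.052, -0.092, 1.693] twist [0.002, -0.006, 0.001]
(np.int32(83), [289, 151, 45, 25], [313.0, 157.2])
(np.int32(779), [278, 156, 54, 53], [304.5, 181.8])
```

View pics/w2.png

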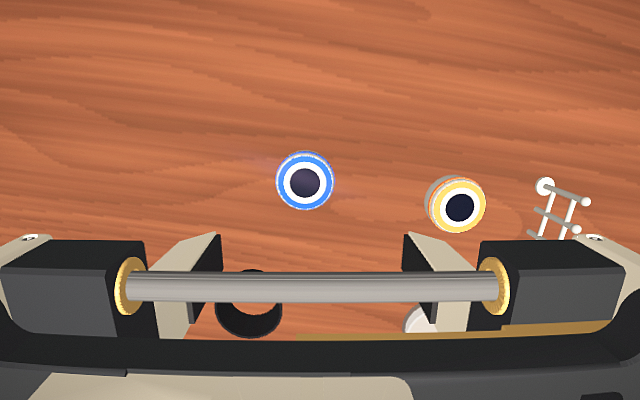

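The blue disc shows at (304,183), within about 1 px of the projected triangulated point, and nothing is close to it. The orange disc is at (459,206), also as predicted. Going down on blue.

Emit:
jog_arm:
  moves:
    - {"xyz": [-0.06,-0.08,0.8],"twist": [0,0,0],"grip": -1}
    - {"xyz": [-0.06,-0.08,1.6],"twist": [0,0,0],"grip": -1}
    - {"xyz": [-0.06,-0.08,2.2],"twist": [0,0,0],"grip": -1}
    - {"xyz": [-0.06,-0.08,2.4],"twist": [0,0,0],"grip": -1}
    - {"xyz": [-0.06,-0.08,2.4],"twist": [0,0,0],"grip": -1}

```text
clock: 3.12
position: [0.4572, -0.2621, 0.0584]
ee_rot: [-0.22, 3.133, -0.0]
force: [-0.4, 0.1, -1.0]
width: 0.999
```

```bash
python3 - <<'E'
from h import *
delta([.456,-.2622,.0145],Rz(0,8)); delta([.456,-.2622,.0145],Rz(0,8))
E
```

```text
pos [ 0.4572 -0.2621  0.0584] xyz [0.021, 0.001, 0.731] twist [-0.001, 0.003, 0.002]
pos [ 0.4572 -0.2621  0.0584] xyz [0.021, 0.001, 0.731] twist [-0.001, 0.003, 0.002]
```

Emit:
jog_arm:
  moves:
    - {"xyz": [0.02,0,0.4],"twist": [0,0,0],"grip": -1}
    - {"xyz": [0.02,0,0.73],"twist": [0,0,0],"grip": -1}
    - {"xyz": [0.02,0,0.73],"twist": [0,0,0],"grip": -1}

```text
clock: 3.5
position: [0.4561, -0.2621, 0.0147]
ee_rot: [-0.22, 3.133, 0.0]
force: [-0.1, 0.3, -0.6]
width: 1.003
```

Emit:
jog_arm:
  moves:
    - {"xyz": [0,0,0],"twist": [0,0,0],"grip": 1}
    - {"xyz": [0,0,0],"twist": [0,0,0],"grip": 1}
    - {"xyz": [0,0,0],"twist": [0,0,0],"grip": 1}
    - {"xyz": [0,0,0],"twist": [0,0,0],"grip": 1}
    - {"xyz": [0,0,0],"twist": [0,0,0],"grip": 1}
  force: 35

```text
clock: 4.12
position: [0.4558, -0.2623, 0.0143]
ee_rot: [-0.219, 3.133, -0.0]
force: [-1.1, -0.0, 6.0]
width: 0.618
```

Emit:
jog_arm:
  moves:
    - {"xyz": [0,0,-0.5],"twist": [0,0,0],"grip": 1}
    - {"xyz": [0,0,-1.3],"twist": [0,0,0],"grip": 1}
    - {"xyz": [0,0,-2.1],"twist": [0,0,0],"grip": 1}
    - {"xyz": [0,0,-2.8],"twist": [0,0,0],"grip": 1}
    - {"xyz": [0,0,-2.8],"twist": [0,0,0],"grip": 1}

```text
clock: 4.75
position: [0.4568, -0.2629, 0.1844]
ee_rot: [-0.219, 3.129, -0.003]
force: [0.7, -0.5, -4.3]
width: 0.617
```

```bash
python3 - <<'E'
from h import *
print(arm.observe()["width"],arm.observe()["force"],arm.observe()["joints"].round(2));delta([.56,.11,.20],Rz(35,7.6))
E
```

```text
0.6171936964786214 [ 0.67206735 -0.54924784 -4.29947243] [-0.1   0.38  0.69  1.92 -0.3   0.94  2.45]
pos [ 0.4568 -0.2629  0.1844] xyz [-2.571, 5.913, -0.26] twist [0.002, -3.475, 0.044]
```

Holding (0.45 kg). Now carry it over the gate, tilting on the way.

Emit:
jog_arm:
  moves:
    - {"xyz": [-0.3,0.8,-0.26],"twist": [0,0,0],"grip": 1}
    - {"xyz": [-0.6,1.5,-0.26],"twist": [0,-0.4,0],"grip": 1}
    - {"xyz": [-0.9,2.3,-0.26],"twist": [0,-0.8,0],"grip": 1}
    - {"xyz": [-1.2,3.1,-0.26],"twist": [0,-1.2,0],"grip": 1}
    - {"xyz": [-1.5,3.9,-0.26],"twist": [0,-1.6,0],"grip": 1}

```text
clock: 5.38
position: [0.511, -0.0161, 0.1963]
ee_rot: [-0.2, 2.856, 0.029]
force: [-0.5, -0.7, -2.7]
width: 0.621
```

```bash
python3 - <<'E'
from h import *
print(arm.observe()["width"],arm.observe()["joints"].round(2));delta([.54,.11,.20],Rz(35,7.6))
E
```

```text
0.6210529460599942 [-0.6   0.16  0.63  2.17 -0.25  0.58  1.91]
pos [ 0.511  -0.0161  0.1963] xyz [-0.758, 2.013, 0.154] twist [0.021, -1.9, 0.036]
```

Emit:
jog_arm:
  moves:
    - {"xyz": [-0.2,0.5,0.04],"twist": [0,-0.4,0],"grip": 1}
    - {"xyz": [-0.4,1.0,0.08],"twist": [0,-0.8,0],"grip": 1}
    - {"xyz": [-0.6,1.5,0.12],"twist": [0,-1.3,0],"grip": 1}
    - {"xyz": [-0.76,2.0,0.15],"twist": [0,-1.9,0],"grip": 1}
    - {"xyz": [-0.76,2.0,0.15],"twist": [0,-1.9,0],"grip": 1}

```text
clock: 6.0
position: [0.5393, 0.0896, 0.1997]
ee_rot: [-0.171, 2.564, 0.02]
force: [0.6, -1.0, -2.7]
width: 0.621
```

```bash
python3 - <<'E'
from h import *
st=arm.observe(); im=arm.get_image("wrist"); cv2.imwrite("pics/w3.png",im); p,T=campose("wrist",st)
print(st["width"],st["joints"].round(2),st["clock"]);delta([.54,.11,.20],Rz(35,7.6))
def fr(o,yaw):
    a=np.radians(yaw); c,s=np.cos(np.radians(35)),np.sin(np.radians(35)); Rm=R.from_euler('z',yaw,degrees=True).as_matrix()@np.array([[c,0,-s],[0,1,0],[s,0,c]]); return lambda q:o+Rm@np.array(q)
f=fr(np.array([.6485,.1254,.04]),7.6)
for q in([-.031,-.062,.008],[-.031,.062,.008],[.053,-.062,0],[.053,.062,0]): print(q,proj(p,T,f(q)).round(1))
E
```

```text
0.6207655238819784 [-0.83  0.12  0.53  2.34  0.41  0.16  1.  ] 6.0
pos [0.5394 0.0904 0.1997] xyz [-0.048, 0.322, 0.018] twist [-0.119, -0.215, 0.03]
[-0.031, -0.062, 0.008] [274.8 154.2]
[-0.031, 0.062, 0.008] [400.1 155.5]
[0.053, -0.062, 0] [277.2 231.8]
[0.053, 0.062, 0] [393.1 233.2]
```

View pics/w3.png

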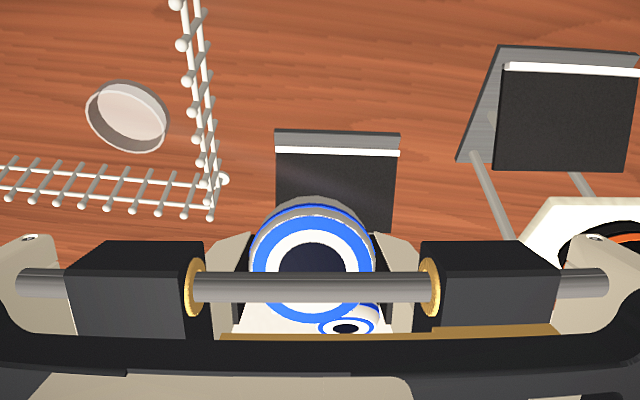

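The held disc sits straight in the jaws. The silver rest's lip appears at (275,155)–(399,157), matching the prediction within 2 px, so the rest pose is confirmed. Joint 6 is near its limit, so I'll check whether moving further out frees it.

```bash
cat >> h.py <<'E'
def fr(o,yaw):
    c,s=np.cos(np.radians(35)),np.sin(np.radians(35)); Rm=R.from_euler('z',yaw,degrees=True).as_matrix()@np.array([[c,0,-s],[0,1,0],[s,0,c]]); return lambda q:np.array(o)+Rm@np.array(q)
SIL=fr([.6485,.1254,.04],7.6); BLK=fr([.531,.308,.04],8.8)
E
python3 - <<'E'
from h import *
print(SIL([.002,0,.11]),SIL([.002,0,.0143])); delta(SIL([.002,0,.11]),Rz(35,7.6))
E
```

```text
[0.58758475 0.11727217 0.13125388] [0.64199382 0.12453189 0.05286103]
pos [0.5394 0.0904 0.1997] xyz [-0.101, 0.366, 1.415] twist [-0.119, -0.215, 0.03]
```

Emit:
jog_arm:
  moves:
    - {"xyz": [-0.02,0.1,0.2],"twist": [-0.1,-0.2,0],"grip": 1}
    - {"xyz": [-0.05,0.2,0.4],"twist": [-0.1,-0.2,0],"grip": 1}
    - {"xyz": [-0.07,0.3,0.6],"twist": [-0.1,-0.2,0],"grip": 1}
    - {"xyz": [-0.1,0.35,0.7],"twist": [-0.1,-0.2,0],"grip": 1}
    - {"xyz": [-0.1,0.36,0.7],"twist": [-0.1,-0.2,0],"grip": 1}

```text
clock: 6.68
position: [0.5652, 0.1122, 0.1671]
ee_rot: [-0.174, 2.531, 0.044]
force: [-0.2, 0.3, -2.7]
width: 0.617
```

```bash
python3 - <<'E'
from h import *
st=arm.observe(); print(st["width"],st["joints"].round(2)); delta(SIL([.002,0,.11]),Rz(35,7.6))
E
```

```text
0.6167977613566 [-0.44  0.23  0.07  2.32  1.49  0.13 -0.12]
pos [0.5652 0.1122 0.1671] xyz [0.026, 0.039, 0.708] twist [-0.029, -0.035, 0.036]
```

The solver is swinging joint 5 through and the orientation is now reached. Continuing.

Emit:
jog_arm:
  moves:
    - {"xyz": [0,0.02,0.15],"twist": [0,0,0],"grip": 1}
    - {"xyz": [0.01,0.04,0.3],"twist": [0,0,0],"grip": 1}
    - {"xyz": [0.02,0.04,0.5],"twist": [0,0,0],"grip": 1}
    - {"xyz": [0.02,0.04,0.7],"twist": [0,0,0],"grip": 1}
    - {"xyz": [0.02,0.04,0.7],"twist": [0,0,0],"grip": 1}

```text
clock: 7.3
position: [0.5878, 0.1168, 0.1327]
ee_rot: [-0.172, 2.531, 0.043]
force: [-0.4, 0.2, -2.1]
width: 0.618
```

```bash
python3 - <<'E'
from h import *
st=arm.observe(); print(st["width"],st["joints"].round(2)); delta(SIL([.002,0,.04]),Rz(35,7.6))
E
```

```text
0.6176192403500084 [-0.27  0.33 -0.12  2.29  1.94  0.19 -0.56]
pos [0.5878 0.1168 0.1327] xyz [0.01, 0.015, 1.185] twist [-0.035, -0.031, 0.03]
```

Emit:
jog_arm:
  moves:
    - {"xyz": [0.01,0.01,0.3],"twist": [-0.03,-0.03,0.03],"grip": 1}
    - {"xyz": [0.01,0.02,0.6],"twist": [-0.03,-0.03,0.03],"grip": 1}
    - {"xyz": [0.01,0.02,0.9],"twist": [-0.03,-0.03,0.03],"grip": 1}
    - {"xyz": [0.01,0.02,1.18],"twist": [-0.03,-0.03,0.03],"grip": 1}
    - {"xyz": [0.01,0.02,1.18],"twist": [-0.03,-0.03,0.03],"grip": 1}

```text
clock: 7.92
position: [0.6275, 0.1232, 0.0744]
ee_rot: [-0.168, 2.526, 0.051]
force: [-0.7, -1.0, -3.1]
width: 0.619
```

```bash
python3 - <<'E'
from h import *
st=arm.observe(); im=arm.get_image("wrist"); cv2.imwrite("pics/w4.png",im[100:360,120:520]); print(st["width"],st["joints"].round(2),st["force"]); delta(SIL([.002,0,.0163]),Rz(35,7.6)); p,T=campose("wrist",st)
for q in([-.031,-.062,.008],[-.031,.062,.008],[.053,-.062,0],[.053,.062,0]): print(q,proj(p,T,SIL(q)).round(1)-[120,100])
E
```

```text
0.6187895406036877 [-0.1   0.51 -0.31  2.23  2.19  0.33 -0.76] [-0.65171451 -0.95902866 -3.10070927]
pos [0.6274 0.1235 0.0751] xyz [0.013, -0.015, 0.41] twist [-0.003, 0.005, 0.003]
[-0.031, -0.062, 0.008] [76.7 79.1]
[-0.031, 0.062, 0.008] [305.5  79. ]
[0.053, -0.062, 0] [ 93.7 205.3]
[0.053, 0.062, 0] [288.8 205.4]
```

View pics/w4.png

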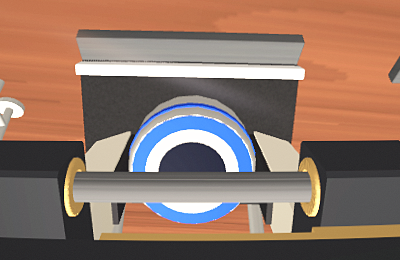

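The disc hangs centred over the silver rest (disc centre u≈193, lip from 77 to 305). The lip's slope suggests about 1° less yaw. Lowering gently.

```bash
python3 - <<'E'
from h import *
f=fr([.6485,.1254,.04],6.8)
delta(f([.0015,0,.0173]),Rz(35,6.8))
E
```

```text
pos [0.6274 0.1235 0.0751] xyz [0.021, -0.013, 0.394] twist [0.043, 0.005, 0.069]
```

Emit:
jog_arm:
  moves:
    - {"xyz": [0.02,-0.01,0.15],"twist": [0.04,0,0.07],"grip": 1}
    - {"xyz": [0.02,-0.01,0.3],"twist": [0.04,0,0.07],"grip": 1}
    - {"xyz": [0.02,-0.01,0.39],"twist": [0.04,0,0.07],"grip": 1}
    - {"xyz": [0.02,-0.01,0.39],"twist": [0.04,0,0.07],"grip": 1}

```text
clock: 8.48
position: [0.6406, 0.1253, 0.0551]
ee_rot: [-0.15, 2.525, 0.05]
force: [0.0, 0.7, -2.0]
width: 0.62
```

Emit:
jog_arm:
  moves:
    - {"xyz": [0,0,0.02],"twist": [0,0,0],"grip": 1}
    - {"xyz": [0,0,0.03],"twist": [0,0,0],"grip": 1}

```text
clock: 8.72
position: [0.6416, 0.1254, 0.0543]
ee_rot: [-0.15, 2.524, 0.05]
force: [0.2, 0.1, -2.8]
width: 0.623
```

```bash
python3 - <<'E'
from h import *
f=fr([.6485,.1254,.04],6.8)
print(arm.observe()["force"]);delta(f([.0015,0,.0143]),Rz(35,6.8))
E
```

```text
[ 0.18963972  0.08004381 -2.79448852]
pos [0.6416 0.1254 0.0543] xyz [0.018, -0.014, 0.022] twist [0.012, 0.018, -0.005]
```

Emit:
jog_arm:
  moves:
    - {"xyz": [0.01,-0.01,0.01],"twist": [0,0,0],"grip": 1}
    - {"xyz": [0.01,-0.01,0.02],"twist": [0,0,0],"grip": 1}

```text
clock: 8.98
position: [0.6417, 0.1249, 0.0532]
ee_rot: [-0.15, 2.524, 0.05]
force: [-10.5, -1.7, 11.4]
width: 0.619
```

Emit:
jog_arm:
  moves:
    - {"xyz": [0,0,0.01],"twist": [0,0,0],"grip": 1}
    - {"xyz": [0,0,0.02],"twist": [0,0,0],"grip": 1}

```text
clock: 9.22
position: [0.6418, 0.1249, 0.053]
ee_rot: [-0.15, 2.523, 0.05]
force: [-17.0, -2.5, 22.6]
width: 0.622
```

Contact came where predicted. Relaxing the press by 1 mm, then opening slowly.

Emit:
jog_arm:
  moves:
    - {"xyz": [0,0,-0.01],"twist": [0,0,0],"grip": 1}
    - {"xyz": [0,0,-0.02],"twist": [0,0,0],"grip": 1}

```text
clock: 9.48
position: [0.6417, 0.1249, 0.0533]
ee_rot: [-0.15, 2.524, 0.05]
force: [-1.1, 0.3, 0.1]
width: 0.619
```

Emit:
jog_arm:
  moves:
    - {"xyz": [0,0,0],"twist": [0,0,0],"grip": -0.3}
    - {"xyz": [0,0,0],"twist": [0,0,0],"grip": -0.4}
    - {"xyz": [0,0,0],"twist": [0,0,0],"grip": -0.5}
    - {"xyz": [0,0,0],"twist": [0,0,0],"grip": -0.6}
    - {"xyz": [0,0,0],"twist": [0,0,0],"grip": -0.7}

```text
clock: 10.1
position: [0.6419, 0.1249, 0.0528]
ee_rot: [-0.15, 2.524, 0.05]
force: [0.3, -0.3, 0.2]
width: 0.839
```

```bash
python3 - <<'E'
from h import *
st=arm.observe(); im=arm.get_image("wrist"); cv2.imwrite("pics/w5.png",im[100:360,120:520]); print(st["width"],st["force"],st["joints"].round(2))
E
```

```text
0.8392786840342709 [ 0.26895674 -0.27853485  0.17809971] [-0.08  0.58 -0.34  2.2   2.23  0.37 -0.8 ]
```

View pics/w5.png

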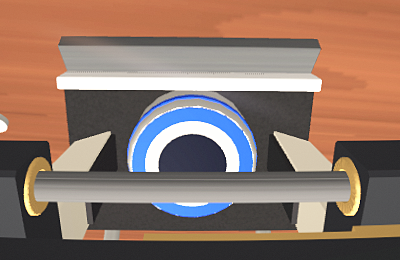

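The blue converter lies flat on the rest, against or near the lip, centred laterally, with the jaws clear. Retreating along the tool axis.

Emit:
jog_arm:
  moves:
    - {"xyz": [0,0,-0.3],"twist": [0,0,0],"grip": -0.8}
    - {"xyz": [0,0,-0.8],"twist": [0,0,0],"grip": -0.8}
    - {"xyz": [0,0,-1.3],"twist": [0,0,0],"grip": -1}
    - {"xyz": [0,0,-1.9],"twist": [0,0,0],"grip": -1}
    - {"xyz": [0,0,-2.3],"twist": [0,0,0],"grip": -1}

```text
clock: 10.78
position: [0.5624, 0.1153, 0.167]
ee_rot: [-0.15, 2.523, 0.052]
force: [-0.0, -0.0, -0.4]
width: 1.0
```

```bash
python3 - <<'E'
from h import *
st=arm.observe(); print(st["joints"].round(2))
delta([.5,0.03,.22],Rz(10,-10))
E
```

```text
[-0.43  0.23  0.05  2.33  1.63  0.14 -0.29]
pos [0.5624 0.1153 0.167 ] xyz [0.469, -1.285, -1.418] twist [0.671, 2.503, 1.56]
```

Emit:
jog_arm:
  moves:
    - {"xyz": [0.1,-0.25,-0.4],"twist": [0.1,0.5,0.3],"grip": -1}
    - {"xyz": [0.2,-0.5,-0.8],"twist": [0.2,1.0,0.6],"grip": -1}
    - {"xyz": [0.3,-0.8,-1.2],"twist": [0.4,1.5,0.9],"grip": -1}
    - {"xyz": [0.4,-1.1,-1.4],"twist": [0.5,2.0,1.2],"grip": -1}
    - {"xyz": [0.47,-1.3,-1.4],"twist": [0.67,2.5,1.6],"grip": -1}

```text
clock: 11.4
position: [0.5012, 0.0287, 0.2174]
ee_rot: [0.174, 2.836, -0.05]
force: [0.7, -2.0, -0.9]
width: 1.003
```

```bash
python3 - <<'E'
from h import *
st=arm.observe(); print(st["joints"].round(2))
delta([.46,-0.106,.2],Rz(0,-65));delta([.48,-0.05,.22],Rz(0,-40))
E
```

```text
[-0.07  0.12 -0.2   2.12  0.25  0.64  1.  ]
pos [0.5012 0.0287 0.2174] xyz [0.479, -2.309, 0.193] twist [0.79, 1.626, 5.75]
pos [0.5012 0.0287 0.2174] xyz [0.171, -1.346, -0.076] twist [0.408, 1.708, 3.271]
```

Emit:
jog_arm:
  moves:
    - {"xyz": [0.03,-0.3,0],"twist": [0.1,0.4,0.8],"grip": -1}
    - {"xyz": [0.07,-0.6,0],"twist": [0.2,0.8,1.6],"grip": -1}
    - {"xyz": [0.1,-0.9,0],"twist": [0.3,1.2,2.4],"grip": -1}
    - {"xyz": [0.17,-1.35,-0.08],"twist": [0.4,1.7,3.2],"grip": -1}
    - {"xyz": [0.17,-1.35,-0.08],"twist": [0.4,1.7,3.3],"grip": -1}

```text
clock: 12.02
position: [0.4827, -0.053, 0.22]
ee_rot: [1.088, 2.94, 0.002]
force: [-0.5, 0.4, -0.0]
width: 0.999
```

```bash
python3 - <<'E'
from h import *
st=arm.observe(); print(st["joints"].round(2))
delta([.4585,-0.1056,.2],Rz(0,-65))
E
```

```text
[ 0.05  0.23 -0.07  1.93  0.02  0.98  0.84]
pos [ 0.4827 -0.053   0.22  ] xyz [-0.263, -0.93, 0.332] twist [0.026, 0.03, 2.438]
```

Emit:
jog_arm:
  moves:
    - {"xyz": [-0.1,-0.4,0.1],"twist": [0,0,0.9],"grip": -1}
    - {"xyz": [-0.2,-0.7,0.2],"twist": [0,0,1.7],"grip": -1}
    - {"xyz": [-0.26,-0.93,0.33],"twist": [0.03,0.03,2.4],"grip": -1}
    - {"xyz": [-0.26,-0.93,0.33],"twist": [0.03,0.03,2.4],"grip": -1}

```text
clock: 12.52
position: [0.4575, -0.1031, 0.1997]
ee_rot: [-1.67, -2.661, 0.001]
force: [0.5, 0.6, 0.3]
width: 1.0
```

```bash
python3 - <<'E'
from h import *
st=arm.observe(); im=arm.get_image("wrist"); p,T=campose("wrist",st); cv2.imwrite("pics/w6.png",im)
print(st["joints"].round(2),proj(p,T,[.4585,-.1056,.026]))
h=cv2.cvtColor(im,cv2.COLOR_BGR2HSV); H,S,V=[h[...,i].astype(int) for i in range(3)]
m=(V<60); m[240:]=0
for b in blobs(m,100): print(b[:3],onz(p,T,b[2],.0265).round(4))
delta([.4585,-0.1056,.0145],Rz(0,-65))
E
```

```text
[ 0.09  0.22  0.02  1.99 -0.01  0.93  0.56] [311.83991267 182.49936419]
(np.int32(315), [523, 0, 50, 104], [548.2, 50.6]) [0.5985 0.0997 0.0265]
(np.int32(480), [587, 0, 53, 22], [613.7, 5.4]) [0.6343 0.1652 0.0265]
(np.int32(1093), [598, 22, 40, 35], [617.4, 39.4]) [0.6548 0.1424 0.0265]
(np.int32(4092), [548, 50, 92, 87], [599.4, 98.9]) [0.6702 0.0888 0.0265]
pos [ 0.4581 -0.1024  0.2001] xyz [-0.051, -0.018, 3.093] twist [0.001, 0.0, 0.093]
```

```bash
python3 - <<'E'
from h import *
st=arm.observe(); p,T=campose("wrist",st); im=cv2.imread("pics/w6.png"); h=cv2.cvtColor(im,cv2.COLOR_BGR2HSV)
m=np.zeros(im.shape[:2],bool); w=np.s_[140:225,265:360]; H,S,V=[h[...,i].astype(int) for i in range(3)]
m[w]=((V<90)|((H>95)&(H<150)&(V<130)))[w]
for b in blobs(m,50): print(b[:3],onz(p,T,b[2],.0265).round(4))
m[:]=0; m[w]=((S<60)&(V>200))[w]
for b in blobs(m,50): print("white",b[:3],onz(p,T,b[2],.0265).round(4))
E
```

```text
(np.int32(71), [305, 169, 21, 12], [316.1, 172.6]) [ 0.4587 -0.0943  0.0265]
(np.int32(217), [297, 182, 29, 16], [309.0, 191.2]) [ 0.4606 -0.1138  0.0265]
white (np.int32(57), [283, 163, 10, 40], [286.3, 180.8]) [ 0.4364 -0.114   0.0265]
white (np.int32(689), [290, 163, 43, 41], [311.2, 182.6]) [ 0.4588 -0.1052  0.0265]
```

The wrist measurement puts orange at (.4588, -.1052), agreeing to 0.5 mm. Going down.

Emit:
jog_arm:
  moves:
    - {"xyz": [-0.05,-0.02,0.8],"twist": [0,0,0],"grip": -1}
    - {"xyz": [-0.05,-0.02,1.6],"twist": [0,0,0],"grip": -1}
    - {"xyz": [-0.05,-0.02,2.2],"twist": [0,0,0],"grip": -1}
    - {"xyz": [-0.05,-0.02,2.4],"twist": [0,0,0],"grip": -1}
    - {"xyz": [-0.05,-0.02,2.4],"twist": [0,0,0],"grip": -1}

```text
clock: 13.2
position: [0.4588, -0.1057, 0.0563]
ee_rot: [-1.668, -2.662, -0.0]
force: [0.3, -0.3, 0.7]
width: 0.999
```

```bash
python3 - <<'E'
from h import *
delta([.4587,-.1054,.0145],Rz(0,-65))
E
```

```text
pos [ 0.4588 -0.1057  0.0563] xyz [0.004, 0.0, 0.696] twist [-0.0, -0.003, 0.084]
```

Emit:
jog_arm:
  moves:
    - {"xyz": [0,0,0.35],"twist": [0,0,0],"grip": -1}
    - {"xyz": [0,0,0.7],"twist": [0,0,0],"grip": -1}
    - {"xyz": [0,0,0.7],"twist": [0,0,0],"grip": -1}

```text
clock: 13.58
position: [0.4589, -0.1061, 0.0146]
ee_rot: [1.67, 2.661, 0.0]
force: [-0.1, 0.2, 0.9]
width: 1.0
```

Emit:
jog_arm:
  moves:
    - {"xyz": [0,0,0],"twist": [0,0,0],"grip": 1}
    - {"xyz": [0,0,0],"twist": [0,0,0],"grip": 1}
    - {"xyz": [0,0,0],"twist": [0,0,0],"grip": 1}
    - {"xyz": [0,0,0],"twist": [0,0,0],"grip": 1}
    - {"xyz": [0,0,0],"twist": [0,0,0],"grip": 1}
  force: 35

```text
clock: 14.2
position: [0.4587, -0.1063, 0.0144]
ee_rot: [1.671, 2.66, 0.0]
force: [-0.7, 0.4, 6.5]
width: 0.622
```

Emit:
jog_arm:
  moves:
    - {"xyz": [0,0,-0.5],"twist": [0,0,0],"grip": 1}
    - {"xyz": [0,0,-1.3],"twist": [0,0,0],"grip": 1}
    - {"xyz": [0,0,-2.1],"twist": [0,0,0],"grip": 1}
    - {"xyz": [0,0,-2.9],"twist": [0,0,0],"grip": 1}
    - {"xyz": [0,0,-3.2],"twist": [0,0,0],"grip": 1}

```text
clock: 14.82
position: [0.4593, -0.1064, 0.2087]
ee_rot: [1.67, 2.657, 0.002]
force: [0.3, 0.3, -3.3]
width: 0.621
```

```bash
python3 - <<'E'
from h import *
st=arm.observe(); print(st["joints"].round(2))
print(BLK([.0015,0,.12]),BLK([.0015,0,.0143]))
delta([.44,.1,.25],Rz(0,-20))
E
```

```text
[ 0.09  0.21  0.03  1.98 -0.01  0.95  0.57]
[0.46419532 0.29765809 0.13915861] [0.52410867 0.30693317 0.05257424]
pos [ 0.4593 -0.1064  0.2087] xyz [3.238, 1.205, -0.691] twist [0.012, 0.017, -4.429]
```

Orange is held (width .62, 0.35–0.45 kg). Carrying it towards the black stand, high over the gate.

Emit:
jog_arm:
  moves:
    - {"xyz": [0.6,0.2,-0.3],"twist": [0,0,-0.9],"grip": 1}
    - {"xyz": [1.3,0.5,-0.7],"twist": [0,0,-1.8],"grip": 1}
    - {"xyz": [2.0,0.7,-0.7],"twist": [0,0,-2.7],"grip": 1}
    - {"xyz": [2.6,1.0,-0.7],"twist": [0,0,-3.6],"grip": 1}
    - {"xyz": [3.2,1.2,-0.7],"twist": [0,0,-4.4],"grip": 1}

```text
clock: 15.45
position: [0.4395, 0.0992, 0.2478]
ee_rot: [-0.545, -3.093, 0.0]
force: [0.4, -0.1, -3.0]
width: 0.621
```

```bash
python3 - <<'E'
from h import *
st=arm.observe(); print(st["joints"].round(2))
delta([.44,.24,.25],Rz(18,5))
E
```

```text
[-0.15  0.16 -0.22  1.95  0.04  1.04  0.84]
pos [0.4395 0.0992 0.2478] xyz [0.794, 2.208, -0.036] twist [-0.394, -1.774, -2.478]
```

Emit:
jog_arm:
  moves:
    - {"xyz": [0.2,0.5,0],"twist": [-0.1,-0.4,-0.6],"grip": 1}
    - {"xyz": [0.4,1.0,0],"twist": [-0.2,-0.8,-1.2],"grip": 1}
    - {"xyz": [0.6,1.5,0],"twist": [-0.3,-1.2,-1.8],"grip": 1}
    - {"xyz": [0.8,2.2,0],"twist": [-0.4,-1.7,-2.5],"grip": 1}
    - {"xyz": [0.8,2.2,0],"twist": [-0.4,-1.8,-2.5],"grip": 1}

```text
clock: 16.08
position: [0.4391, 0.2413, 0.2477]
ee_rot: [-0.131, 2.819, 0.021]
force: [-0.0, 0.8, -2.5]
width: 0.625
```

```bash
python3 - <<'E'
from h import *
st=arm.observe(); print(st["joints"].round(2))
delta([.45,.295,.2],Rz(33,8.5))
E
```

```text
[-0.39  0.1  -0.38  2.06  0.35  0.76  0.67]
pos [0.4391 0.2413 0.2477] xyz [-0.0, 0.874, 0.838] twist [-0.138, -1.467, -0.286]
```

Emit:
jog_arm:
  moves:
    - {"xyz": [0,0.2,0.1],"twist": [0,-0.3,0],"grip": 1}
    - {"xyz": [0,0.4,0.3],"twist": [0,-0.6,-0.1],"grip": 1}
    - {"xyz": [0,0.6,0.5],"twist": [-0.1,-0.9,-0.2],"grip": 1}
    - {"xyz": [0,0.87,0.7],"twist": [-0.14,-1.3,-0.3],"grip": 1}
    - {"xyz": [0,0.87,0.7],"twist": [-0.14,-1.5,-0.3],"grip": 1}

```text
clock: 16.7
position: [0.4487, 0.2911, 0.2066]
ee_rot: [-0.185, 2.556, 0.052]
force: [-0.1, -1.7, -2.3]
width: 0.622
```

```bash
python3 - <<'E'
from h import *
st=arm.observe(); im=arm.get_image("wrist"); p,T=campose("wrist",st); cv2.imwrite("pics/w7.png",im)
print(st["joints"].round(2))
delta(BLK([0.0015,0,.12]),Rz(35,8.8))
for q in([-.031,-.062,.008],[-.031,.062,.008],[.053,-.062,0],[.053,.062,0]): print(q,proj(p,T,BLK(q)).round(1))
E
```

```text
[-0.64  0.16 -0.34  2.25  1.02  0.56 -0.09]
pos [0.4484 0.2904 0.2066] xyz [0.385, 0.085, 1.092] twist [-0.048, -0.17, -0.038]
[-0.031, -0.062, 0.008] [251.5 125.2]
[-0.031, 0.062, 0.008] [383.4 124.3]
[0.053, -0.062, 0] [256.9 208.7]
[0.053, 0.062, 0] [378.5 208.1]
```

View pics/w7.png

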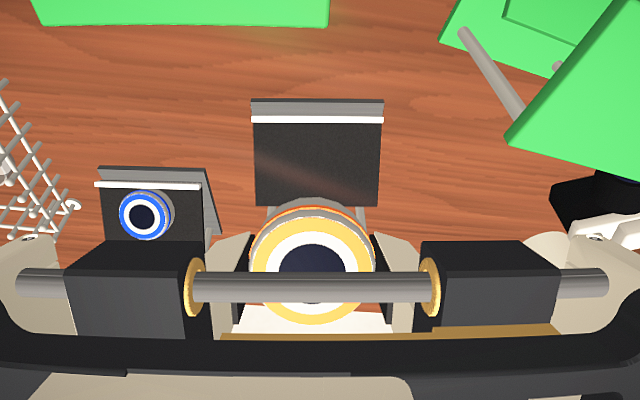

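The orange disc is held square. The black rest's lip is at (251,122)–(383,123), within 2–3 px of prediction, and its top edge is at (256,206)–(378,207). The green look-alike's shelf corner is at (507,140), so I check clearance from it. Blue is lying at (146,215) on its rest.

```bash
python3 - <<'E'
from h import *
st=arm.observe(); p,T=campose("wrist",st); Rt=Rz(35,8.2); o=BLK([.0015,0,.0143])
for uv in((507,140),(620,5),(329,25),(45,25)):
    c=onz(p,T,uv,.145); print(uv,c.round(3),"in final tool frame",Rt.inv().apply(c-o).round(3))
delta(fr([.531,.308,.04],8.2)([0.0015,0,.10]),Rt)
E
```

```text
(507, 140) [0.409 0.393 0.145] in final tool frame [ 0.031  0.102 -0.134]
(620, 5) [0.333 0.402 0.145] in final tool frame [ 0.091  0.121 -0.176]
(329, 25) [0.364 0.285 0.145] in final tool frame [ 0.08   0.001 -0.169]
(45, 25) [0.377 0.165 0.145] in final tool frame [ 0.083 -0.119 -0.171]
pos [0.4484 0.2904 0.2066] xyz [0.375, 0.098, 1.425] twist [-0.014, -0.17, 0.012]
```

Clearance to the green shelf corner is 7 mm. The disc is symmetric, so turning the tool 5° about its axis widens that to about 10 mm.

Emit:
jog_arm:
  moves:
    - {"xyz": [0.1,0.03,0.3],"twist": [0,-0.1,-0.2],"grip": 1}
    - {"xyz": [0.2,0.06,0.6],"twist": [0,-0.17,-0.5],"grip": 1}
    - {"xyz": [0.3,0.1,0.8],"twist": [0,-0.17,-0.5],"grip": 1}
    - {"xyz": [0.37,0.1,1.0],"twist": [0,-0.17,-0.5],"grip": 1}
    - {"xyz": [0.37,0.1,1.0],"twist": [0,-0.17,-0.5],"grip": 1}

```text
clock: 17.38
position: [0.463, 0.298, 0.1449]
ee_rot: [-0.291, 2.516, 0.019]
force: [-0.1, -0.1, -2.8]
width: 0.621
```

```bash
cat >> h.py <<'E'
BL2=fr([.531,.308,.04],8.2); RB=Rz(35,8.2)*R.from_euler('z',-5,degrees=True)
E
python3 - <<'E'
from h import *
st=arm.observe(); print(st["joints"].round(2),st["force"])
delta(BL2([0.0015,0,.04]),RB)
E
```

```text
[-0.7   0.3  -0.29  2.31  1.41  0.52 -0.43] [-0.13002756 -0.14671619 -2.80607188]
pos [0.463  0.298  0.1449] xyz [0.036, 0.01, 1.423] twist [-0.011, -0.012, 0.004]
```

Emit:
jog_arm:
  moves:
    - {"xyz": [0.03,0,0.25],"twist": [0,0,0],"grip": 1}
    - {"xyz": [0.03,0.01,0.5],"twist": [0,0,0],"grip": 1}
    - {"xyz": [0.03,0.01,0.75],"twist": [0,0,0],"grip": 1}
    - {"xyz": [0.03,0.01,1.0],"twist": [0,0,0],"grip": 1}
    - {"xyz": [0.03,0.01,1.0],"twist": [0,0,0],"grip": 1}

```text
clock: 18.0
position: [0.4959, 0.3037, 0.0955]
ee_rot: [-0.291, 2.515, 0.021]
force: [0.2, 0.1, -3.2]
width: 0.622
```

```bash
python3 - <<'E'
from h import *
st=arm.observe(); im=arm.get_image("wrist"); p,T=campose("wrist",st); cv2.imwrite("pics/w8.png",im[60:360])
print(st["joints"].round(2),st["force"])
delta(BL2([0.0015,0,.0173]),RB)
for q in([-.031,-.062,.008],[-.031,.062,.008],[.053,-.062,0],[.053,.062,0]): print(q,proj(p,T,BL2(q)).round(1)-[0,60])
E
```

```text
[-0.67  0.43 -0.27  2.29  1.68  0.52 -0.65] [ 0.20041213  0.12249933 -3.16585769]
pos [0.4956 0.3039 0.0959] xyz [0.023, -0.015, 0.815] twist [-0.003, -0.003, 0.002]
[-0.031, -0.062, 0.008] [214.3 100.6]
[-0.031, 0.062, 0.008] [415.7 117.9]
[0.053, -0.062, 0] [216.8 217.1]
[0.053, 0.062, 0] [392.  230.8]
```

View pics/w8.png

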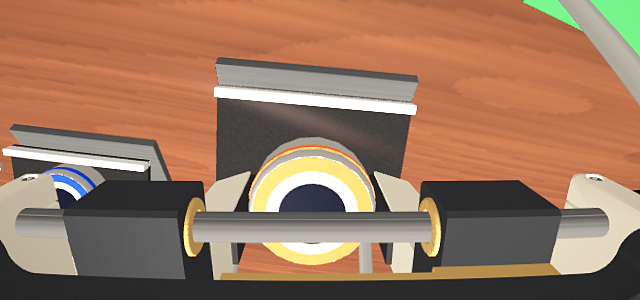

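The disc is centred over the black rest. The lip runs (215,98)–(416,114), laterally exact and about 2 mm nearer the robot than modelled. Lowering.

Emit:
jog_arm:
  moves:
    - {"xyz": [0.04,-0.01,0.3],"twist": [0,0,0],"grip": 1}
    - {"xyz": [0.04,-0.01,0.55],"twist": [0,0,0],"grip": 1}
    - {"xyz": [0.04,-0.01,0.75],"twist": [0,0,0],"grip": 1}
    - {"xyz": [0.04,-0.01,0.8],"twist": [0,0,0],"grip": 1}
    - {"xyz": [0.04,-0.01,0.8],"twist": [0,0,0],"grip": 1}

```text
clock: 18.68
position: [0.5207, 0.3075, 0.0555]
ee_rot: [-0.292, 2.514, 0.023]
force: [0.4, -0.5, -2.2]
width: 0.623
```

```bash
python3 - <<'E'
from h import *
st=arm.observe(); print(st["joints"].round(2),st["force"])
delta(BL2([0.0005,0,.0144]),RB)
E
```

```text
[-0.63  0.54 -0.28  2.27  1.86  0.54 -0.8 ] [ 0.40775279 -0.46854028 -2.19124355]
pos [0.5207 0.3075 0.0555] xyz [0.001, -0.016, 0.07] twist [0.003, 0.001, 0.006]
```

Emit:
jog_arm:
  moves:
    - {"xyz": [0,-0.01,0.02],"twist": [0,0,0],"grip": 1}
    - {"xyz": [0,-0.01,0.03],"twist": [0,0,0],"grip": 1}
    - {"xyz": [0,-0.01,0.04],"twist": [0,0,0],"grip": 1}

```text
clock: 19.05
position: [0.5223, 0.3071, 0.0533]
ee_rot: [-0.293, 2.514, 0.023]
force: [-0.6, -0.6, -2.3]
width: 0.623
```

Emit:
jog_arm:
  moves:
    - {"xyz": [0,0,0.01],"twist": [0,0,0],"grip": 1}
    - {"xyz": [0,0,0.02],"twist": [0,0,0],"grip": 1}

```text
clock: 19.3
position: [0.5224, 0.3072, 0.053]
ee_rot: [-0.293, 2.513, 0.023]
force: [-16.3, -5.7, 21.9]
width: 0.618
```

Emit:
jog_arm:
  moves:
    - {"xyz": [0,0,-0.01],"twist": [0,0,0],"grip": 1}
    - {"xyz": [0,0,-0.015],"twist": [0,0,0],"grip": 1}

```text
clock: 19.55
position: [0.5223, 0.3071, 0.0531]
ee_rot: [-0.293, 2.514, 0.023]
force: [-3.0, -0.5, 3.1]
width: 0.622
```

Emit:
jog_arm:
  moves:
    - {"xyz": [0,0,0],"twist": [0,0,0],"grip": -0.3}
    - {"xyz": [0,0,0],"twist": [0,0,0],"grip": -0.4}
    - {"xyz": [0,0,0],"twist": [0,0,0],"grip": -0.5}
    - {"xyz": [0,0,0],"twist": [0,0,0],"grip": -0.6}
    - {"xyz": [0,0,0],"twist": [0,0,0],"grip": -0.7}

```text
clock: 20.18
position: [0.5225, 0.3071, 0.0528]
ee_rot: [-0.293, 2.514, 0.023]
force: [-0.2, -0.2, 0.1]
width: 0.833
```

Emit:
jog_arm:
  moves:
    - {"xyz": [0,0,-0.3],"twist": [0,0,0],"grip": -0.7}
    - {"xyz": [0,0,-0.7],"twist": [0,0,0],"grip": -0.7}
    - {"xyz": [0,0,-1.2],"twist": [0,0,0],"grip": -0.7}
    - {"xyz": [0,0,-1.6],"twist": [0,0,0],"grip": -0.7}
    - {"xyz": [0,0,-1.6],"twist": [0,0,0],"grip": -0.7}

```text
clock: 20.8
position: [0.4677, 0.2999, 0.1329]
ee_rot: [-0.293, 2.512, 0.025]
force: [0.3, 0.4, 0.5]
width: 0.848
```

```bash
python3 - <<'E'
from h import *
st=arm.observe(); im=arm.get_image("wrist"); p,T=campose("wrist",st)
print(st["width"],st["force"],st["joints"].round(2))
s=arm.get_image("side"); c=cv2.resize(s[120:310,250:470],None,fx=2.6,fy=2.6,interpolation=cv2.INTER_CUBIC)
w=cv2.resize(im[60:360],(528,248)); cv2.imwrite("pics/fin.png",np.vstack([cv2.resize(c,(640,340),interpolation=cv2.INTER_AREA)[:, :],cv2.resize(w,(640,258))]))
for F,n in((SIL,"sil"),(BL2,"blk")): print(n,proj(p,T,F([0,0,.026])).round(1),proj(*campose("side"),F([0,0,.026])).round(1))
E
```

```text
0.8481531295324568 [0.30677367 0.42696582 0.51479018] [-0.72  0.32 -0.26  2.32  1.49  0.51 -0.51]
sil [ 94.  246.6] [350.  183.1]
blk [310.4 205.8] [291.  169.1]
```

View pics/fin.png

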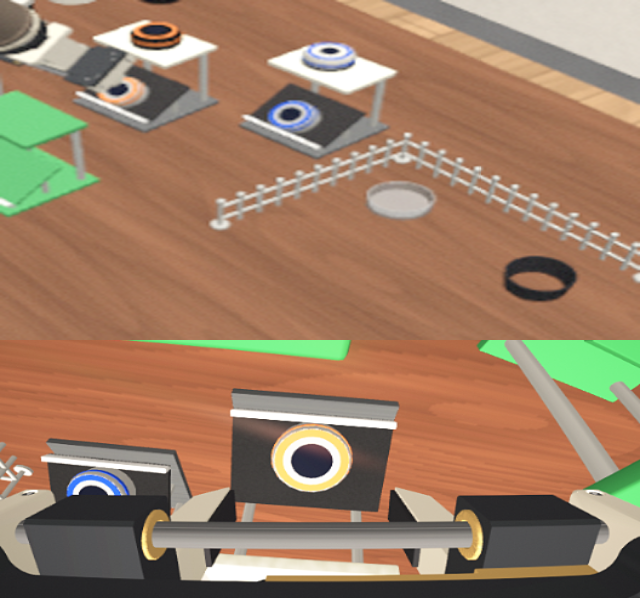

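Both discs look flat on their rests, with the lenses, lid and hood in place. I'll check centring in numbers with the same picture frame, and back off further.

Emit:
jog_arm:
  moves:
    - {"xyz": [0,0,-0.4],"twist": [0,0,0],"grip": -0.7}
    - {"xyz": [0,0,-0.5],"twist": [0,0,0],"grip": -0.7}
    - {"xyz": [0,0,-0.5],"twist": [0,0,0],"grip": -0.7}
    - {"xyz": [0,0,-0.5],"twist": [0,0,0],"grip": -0.7}

```text
clock: 21.4
position: [0.4513, 0.2965, 0.1554]
ee_rot: [-0.292, 2.515, 0.022]
force: [-0.2, -0.4, -0.4]
width: 0.849
```

```bash
python3 - <<'E'
from h import *
st=arm.observe(); im=arm.get_image("wrist"); p,T=campose("wrist",st); print(st["position"].round(3),st["force"].round(1))
for q in([-.031,0,.008],[.053,0,0],[0,0,.026],[.005,0,.026]): print(q,proj(p,T,BL2(q)).round(1))
h=cv2.cvtColor(im,cv2.COLOR_BGR2HSV); S,V=h[...,1].astype(int),h[...,2].astype(int)
m=(S<60)&(V>170); m[240:]=0
for b in blobs(m,150): print("white",b[:3])
u=int(proj(p,T,BL2([0,0,0]))[0]); 
for du in(-45,0,45):
    print(u+du,[int(v) for v in V[95:245:3,u+du]])
E
```

```text
[0.451 0.296 0.155] [-0.2 -0.4 -0.4]
[-0.031, 0, 0.008] [315.3 154.8]
[0.053, 0, 0] [307.  244.6]
[0, 0, 0.026] [312.  196.8]
[0.005, 0, 0.026] [311.5 202.8]
white (np.int32(2215), [485, 62, 85, 143], [527.8, 136.5])
white (np.int32(440), [583, 109, 44, 51], [604.7, 132.2])
white (np.int32(1260), [240, 138, 150, 21], [314.8, 148.1])
white (np.int32(154), [277, 160, 24, 61], [285.5, 188.0])
white (np.int32(1001), [287, 167, 52, 50], [312.7, 191.2])
white (np.int32(969), [62, 187, 121, 21], [123.1, 197.4])
white (np.int32(356), [92, 215, 40, 25], [110.9, 225.4])
white (np.int32(219), [9, 226, 44, 14], [29.5, 235.3])
white (np.int32(157), [572, 234, 37, 6], [587.6, 236.6])
267 [182, 187, 186, 185, 177, 163, 173, 191, 69, 72, 154, 155, 159, 153, 158, 234, 255, 255, 53, 81, 92, 106, 115, 119, 114, 103, 90, 80, 74, 68, 67, 65, 68, 65, 65, 64, 66, 69, 65, 66, 66, 67, 66, 66, 65, 68, 67, 67, 190, 203]
312 [194, 188, 178, 182, 195, 193, 192, 190, 181, 166, 79, 147, 150, 153, 159, 156, 153, 255, 255, 234, 255, 239, 255, 255, 255, 254, 254, 97, 106, 105, 95, 81, 67, 63, 61, 63, 62, 63, 34, 255, 255, 255, 255, 255, 60, 63, 66, 66, 67, 86]
357 [188, 187, 203, 206, 198, 190, 192, 192, 193, 188, 194, 79, 96, 153, 156, 155, 153, 158, 255, 255, 255, 61, 64, 67, 67, 63, 64, 68, 66, 67, 70, 78, 82, 87, 87, 87, 81, 72, 70, 68, 63, 63, 66, 62, 61, 66, 64, 63, 66, 66]
```

Relative to the observed rest edges, the orange disc is about 2 mm down-slope, resting against the lip, and under 1 mm off laterally. Handing in.

```bash
python3 -c "
from cell import arm
print(arm.observe()['dq'].round(3)); print(arm.sign_off())"
```

```text
[-0.001 -0.003 -0.001  0.002 -0.008 -0.     0.006]
the job is handed in; nothing more can be done
None
```

I set both converters down on their rests, blue under the silver lens and orange under the black lens, released them, backed the arm clear and handed the job in at about 21.5 s.

- **Placing:** both were lifted over the gate and brought in with the tool tilted 35°. Each pressed the rest with about 28 N at touch-down; I relaxed that before opening the jaws.
- **Last checks:** in the last picture both discs lie flat. Orange is within 1 mm sideways and about 2 mm down-slope, apparently against the lip. I judged blue's position by eye only: centred sideways and at or near its lip. The lenses, hood, lid and green look-alikes looked untouched, and the force reading was about zero.
- **Disagreement:** the wrist camera put the black rest about 2 mm nearer the robot than the first triangulation, within calibration error. I corrected for about half of it.

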